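# Set the pastry warmer's switch bank

## Robot

A 7-joint arm with a two-finger parallel gripper is mounted at the origin on the work surface. World frame = base frame: x ahead of the robot, y to its left, z up, the work surface at z = 0. Lengths are in m, angles in rad, forces in N, time in s.
With the tool pointing down it reaches from about 0.425 to 0.925 m from the base axis. Payload 6.8 kg.
Tool frame: the origin (TCP) lies at the very end of the fingers, on their centre line; the grasp point (between the pads) lies 19 mm behind it; z points along the fingers, x is the direction in which the jaws open and shut, and the axes are right-handed (so a half turn about z gives the same grasp; the last joint's range is limited). The gripper opens to 85 mm and grips with 20 to 120 N. Pads are 22 mm wide; open, the fingers measure 114 mm over their backs; the gripper's body (76 mm by 85 mm) begins 54 mm behind the grasp point. The pads swing forward as they close: fully open they stand 13 mm farther back than shut.
Start: joints at [1.157, 0.477, 0.022, 1.555, -0.011, 1.109, -0.083], TCP at [0.203, -0.644, 0.231] pointing down, gripper open.
Joint ranges: [-2.96, 2.96], [-0.34, 2.1], [-1.41, 1.46], [0.24, 2.44], [-1.37, 4.51], [0.17, 1.92], [-2.96, 2.96]. Speed limits (rad/s): [2.39, 2.39, 3.14, 3.14, 3.14, 3.14, 3.14].

## Interface

Orientations are given as a rotation vector (axis times angle).
In Python, from bench import get_obs, imaging, hand_in gives the robot as it stands.
- The arm moves only by the tool send_rows, never from a script. Its argument "motion" is a list of rows, each an object with "dp": the shift along the world's x, y, z in m, a list of three; "rot": the turn, a rotation vector about the world's x, y, z in rad, a list of three; "grip": the finger opening in m, from 0 to 0.0854. In form: [{"dp": [dx, dy, dz], "rot": [ax, ay, az], "grip": grip}, ...]. A call has 1 to 20 rows; each row shifts and turns the pose as measured when the row begins; what a row does not reach is not made up. A row lasts 1/8 s, in which the tool goes at most 62.5 mm and 10.7 degrees, less where a joint would pass 70% of its speed; a pose out of reach is approached as far as the arm can. A call is refused whole if a number of a shift passes 0.0625 or a number of a turn 0.188, either way. A call with a gripper value outside its range is refused whole. The fingers move at their own pace and stop on an object; "grip_force" is the grip in N (left out, the last holds). Time passes only in rows, so rows that do not move let the fingers close. It gives the time, the measured TCP pose, the force and the opening at its end, in the units of the state.
- get_obs(): the state, without advancing time (a new reading comes with each control period).
- imaging.grab_frame(name): name is "scene" or "side" or "wrist"; returns a dict with "img" (384x512x3 uint8, red, green, blue), "fx", "fy", "cx", "cy" (pixels), "D" ([k1, k2, p1, p2, k3] as OpenCV has them; the pictures are not rectified), "R" (3x3) and "t" (3): a world point X has camera coordinates R X + t. Camera axes: x right, y down, z forward; pixel columns grow to the right and rows downward; lengths in m; the calibration is good to about 2 mm. A picture is of the moment at which its call begins. There is no depth.
- hand_in(): hands the job in, once; it reports no verdict.
The state is a dict: "clock": time; "joints": joint angles; "qvel": joint speeds; "tau": joint torques, N m; "tcp_pos": TCP position; "orientation": TCP orientation; "contact_force": force on the tool from outside, world axes, zero at the start; "moment": the same for the moment, N m; "grip_width": finger opening in m.
Only numpy, scipy, OpenCV 4.12 (cv2) and the standard library are available. Lean on these libraries where they do the work, as an engineer would, in place of code of your own. Each camera call takes 0.05 s, during which the arm holds its last target. There are 200 camera calls.

## Task

Set the slide switches of the pastry warmer so that the yellow and the blue trays are heated and the red one is not: yellow switch on, blue switch on, red switch off. On is towards the green stripe of the switch bank, off towards its black stripe; slide each one all the way.

Things in the scene. Friction and masses are not known exactly. Their poses are not given: they have to be found in the camera images.
- bank: Switch bank: fixed grey box, 170 mm along x, 200 mm along y, 40 mm high. Origin: centre of its underside, on the table; z up. Its x points from the black stripe (off, robot side) to the green stripe (on). On top, at y = -50, 0 and +50 mm in any colour order, sit three slide switches on aluminium plates 100 x 44 mm, tops 46 mm above the table. Loose things near it are under 40 mm tall.
- red_knob (a point): Slide switch knob, red plastic, 16 mm along its slot (bank x), 18 mm wide, 26 mm tall. Point: centre of its top, 73 mm above the table, 27 mm above its plate; axes as the bank's. It slides 30 mm along bank x between firm stops: this point is at bank x = -15 mm when off, +15 mm when on. About 2 N moves it; it stays where left. It starts on.
- yellow_knob (a point): Slide switch knob, yellow plastic, 16 mm along its slot (bank x), 18 mm wide, 26 mm tall. Point: centre of its top, 73 mm above the table, 27 mm above its plate; axes as the bank's. It slides 30 mm along bank x between firm stops: this point is at bank x = -15 mm when off, +15 mm when on. About 2 N moves it; it stays where left. It starts off.
- blue_knob (a point): Slide switch knob, blue plastic, 16 mm along its slot (bank x), 18 mm wide, 26 mm tall. Point: centre of its top, 73 mm above the table, 27 mm above its plate; axes as the bank's. It slides 30 mm along bank x between firm stops: this point is at bank x = -15 mm when off, +15 mm when on. About 2 N moves it; it stays where left. It starts on, as wanted.

How it is judged:
By the outcome, as a careful person would: the job done as asked, in the order asked, and still so for the second after the job is handed in, with the robot touching nothing.
It also fails if it takes over 37 s, if anything falls off the work surface, if the arm or the gripper's body presses on something with over 40 N, if the wrist force passes 120 N, or if a joint passes its speed limit or range.

## Working session

There is one attempt and no reset: what is moved stays moved. The work goes in short steps, Python scripts to look and compute and a tool call to move; the robot and the scene stay as the last step left them, time stands still between calls to the robot, and variables do not carry over. Pictures are saved under pics/ and viewed, about 8 in all and at most 12, crops included, and the job is handed in when it is done.

Besides the shell and the picture viewer there is one more tool, called after "Emit:" as name(argument=value, ...) on one line, values as JSON. send_rows: Moves the arm, as the interface text tells. Its arguments: {"type":"object","properties":{"motion":{"type":"array","items":{"type":"object","properties":{"dp":{"type":"array","items":{"type":"number"}},"rot":{"type":"array","items":{"type":"number"}},"grip":{"type":"number"}}}},"grip_force":{"type":"number"}},"required":["motion"]}

```bash
mkdir -p pics; python3 - <<'E'
from bench import get_obs, imaging
import cv2,numpy as np
print(get_obs())
for n in("scene","side"):
    f=imaging.grab_frame(n); np.savez(f"pics/{n}.npz",**f)
    cv2.imwrite(f"pics/{n}0.png",cv2.resize(f["img"][:,:,::-1],(800,600),interpolation=cv2.INTER_CUBIC))
    print(n,f["fx"],f["D"],-f["R"].T@f["t"])
E
```

```text
{'clock': 0.0, 'joints': array([ 1.15689041,  0.47781783,  0.02236955,  1.55643386, -0.01148111,
        1.10930622, -0.08309182]), 'qvel': array([ 0.00105281, -0.00055029, -0.0006563 , -0.00043142,  0.00047913,
        0.00023525, -0.00109701]), 'tau': array([ 5.14576386e-04, -5.96445072e+01,  1.60792798e+00, -2.81198877e+01,
        1.24654241e-02,  9.37950157e-03,  1.05712346e-07]), 'tcp_pos': array([ 0.20300388, -0.64313665,  0.23032185]), 'orientation': array([-2.53311431e+00,  1.85660617e+00,  2.47215443e-03]), 'contact_force': array([ 0.16157047, -0.21540451,  0.57895863]), 'moment': array([-0.05836583,  0.02346934,  0.02158919]), 'grip_width': 0.08537432516438578}
scene 367.10394603883265 [-0.04175722  0.          0.          0.          0.        ] [ 0.96278611 -0.14154962  0.56613423]
side 420.41032364016434 [-0.1046072  0.         0.         0.         0.       ] [0.21725399 0.47540785 0.44893727]
```

View pics/scene0.png

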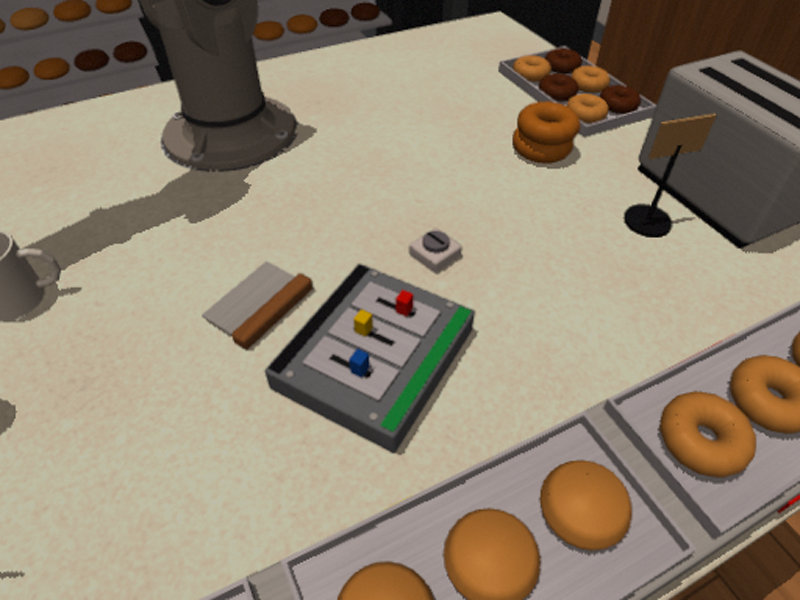

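View pics/side0.png

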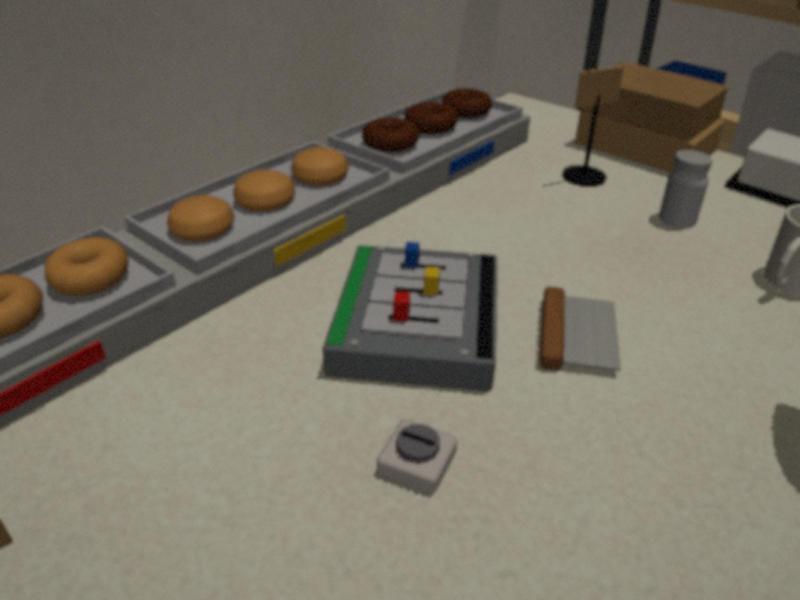

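The scene view shows the bank with its top corners at about (362,266), (473,310), (395,433) and (268,373), and the knobs red (405,295), yellow (364,314) and blue (360,352). In the side view the knobs are at red (402,295), yellow (432,270) and blue (412,245). Red is on the +y row, blue on the -y row. Next I fit the bank pose.

```bash
cat > fit.py <<'E'
import numpy as np,cv2
from scipy.optimize import least_squares
V={n:dict(np.load(f"pics/{n}.npz")) for n in("scene","side")}
def proj(f,P):
    K=np.array([[f["fx"],0,f["cx"]],[0,f["fy"],f["cy"]],[0,0,1.]])
    return cv2.projectPoints(np.float64(P),cv2.Rodrigues(f["R"])[0],f["t"],K,f["D"])[0][:,0]
def W(p,B):
    c,s=np.cos(p[2]),np.sin(p[2]); B=np.array(B)/1000.
    return np.c_[p[0]+c*B[:,0]-s*B[:,1],p[1]+s*B[:,0]+c*B[:,1],B[:,2]]
C=[[-85,100,40],[85,100,40],[85,-100,40],[-85,-100,40],[15,50,73],[-15,0,73],[15,-50,73]]
O={"scene":[[362,266],[473,310],[395,433],[268,373],[405,293],[364,314],[360,352]],
   "side":[[494,362],[328,350],[358,248],[496,256],[402,294],[432,270],[412,245]]}
px={n:(np.array(o)+.5)*.64-.5 for n,o in O.items()}
E
python3 - <<'E'
from fit import *
for ns in(["scene"],["side"],["scene","side"]):
    r=least_squares(lambda p:np.concatenate([(proj(V[n],W(p,C))-px[n]).ravel() for n in ns]),[.65,0,0],loss="soft_l1")
    print(ns,r.x.round(4)); 
    for n in ns: print((proj(V[n],W(r.x,C))-px[n]).round(1).tolist())
p=r.x; print(W(p,C).round(4))
for n in V:
    im=V[n]["img"][:,:,::-1].copy(); q=proj(V[n],W(p,C)); c=q.mean(0).astype(int)
    x0,y0=c[0]-90,c[1]-70; im=cv2.resize(im[y0:y0+140,x0:x0+180],None,fx=4,fy=4,interpolation=cv2.INTER_CUBIC)
    for u in q: cv2.drawMarker(im,tuple(((u-[x0,y0]+.5)*4).astype(int).tolist()),(255,0,255),0,10,1)
    cv2.imwrite(f"pics/{n}1.png",im)
E
```

```text
['scene'] [0.5763 0.0201 0.5902]
[[-2.2, -4.0], [2.1, -1.7], [0.2, 1.4], [-3.0, -3.1], [1.1, 1.0], [-1.1, -0.5], [0.9, 1.7]]
['side'] [0.5759 0.0186 0.6037]
[[4.0, 0.2], [-2.6, -0.9], [-0.8, -2.7], [0.8, -2.0], [-0.4, 1.5], [1.8, 0.7], [-0.8, -0.0]]
['scene', 'side'] [0.5761 0.0192 0.5986]
[[-3.2, -3.8], [1.4, -2.0], [0.3, 1.3], [-3.4, -2.5], [0.5, 0.9], [-1.6, -0.4], [0.6, 1.8]]
[[3.3, 0.5], [-3.3, -1.0], [-0.8, -2.7], [0.9, -1.8], [-0.9, 1.6], [1.5, 0.8], [-0.9, 0.1]]
[[ 0.4495  0.054   0.04  ]
 [ 0.59    0.1497  0.04  ]
 [ 0.7027 -0.0155  0.04  ]
 [ 0.5622 -0.1113  0.04  ]
 [ 0.5603  0.069   0.073 ]
 [ 0.5637  0.0108  0.073 ]
 [ 0.6167 -0.0136  0.073 ]]
```

View pics/scene1.png

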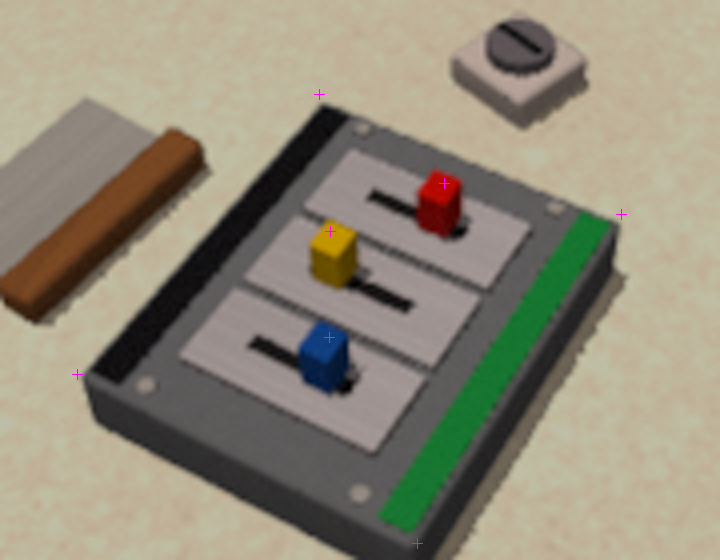

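View pics/side1.png

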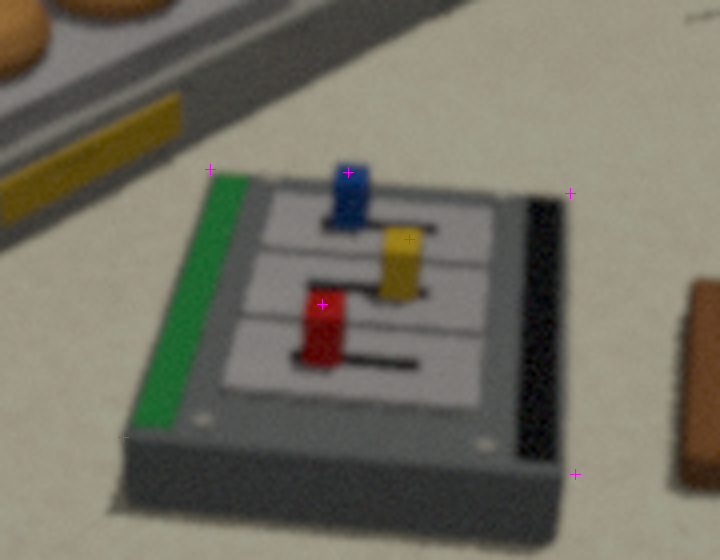

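The overlay corners sit slightly outside the real ones in both crops, by up to about 12 crop pixels. I refit using all plate corners and the knob tops read from the crops.

```bash
cat > fit2.py <<'E'
from fit import *
p0=[.5761,.0192,.5986]
P=[[sx*50,y+sy*22,46] for y in(50,0,-50) for sx,sy in((-1,1),(1,1),(1,-1),(-1,-1))]
Q={"scene":[[350,150],[530,228],[488,290],[305,205],[302,215],[480,292],[433,367],[246,276],[240,290],[425,370],[375,453],[180,355]],
"side":[[480,408],[222,387],[243,320],[485,335],[485,330],[245,312],[260,253],[488,267],[490,262],[263,246],[270,190],[493,207]]}
Kt={"scene":[[441,181],[336,232],[328,334]],"side":[[325,298],[403,237],[352,172]]}
E={"scene":[[325,105],[617,226],[412,540],[85,372]],"side":[[560,465],[127,432],[213,175],[565,198]]}
def full(n,a):
    c=proj(V[n],W(p0,C)).mean(0).astype(int); return np.array(a)/4-.5+[c[0]-90,c[1]-70]
E
python3 - <<'E'
from fit2 import *
for pts,D in((P,Q),(C[:4],E),(C[4:],Kt),(P+C[4:],{n:Q[n]+Kt[n] for n in Q})):
  for ns in(["scene"],["side"],["scene","side"]):
    for z in (0,1):
      f=lambda p:np.concatenate([(proj(V[n],W(p[:3],pts)*[1,1,1]+[0,0,z*p[3]])-full(n,D[n])).ravel() for n in ns])
      r=least_squares(f,p0+[0]); print(len(pts),ns,r.x.round(4),"rms px",np.sqrt(np.mean(r.fun**2)).round(2))
# knob tops triangulated
import numpy as np
for i in range(3):
  r=least_squares(lambda X:np.concatenate([(proj(V[n],[X])[0]-full(n,Kt[n][i])) for n in V]),[.58,.02,.07]); print(r.x.round(4),r.fun.round(2))
for i in range(12):
  r=least_squares(lambda X:np.concatenate([(proj(V[n],[X])[0]-full(n,Q[n][i])) for n in V]),[.58,.02,.07]); print(P[i],r.x.round(4),r.fun.round(2))
E
```

```text
12 ['scene'] [0.5785 0.0185 0.584  0.    ] rms px 0.72
12 ['scene'] [ 0.5721  0.0212  0.5844 -0.0089] rms px 0.6
12 ['side'] [0.5775 0.0191 0.5987 0.    ] rms px 0.45
12 ['side'] [ 5.776e-01  1.890e-02  5.987e-01 -2.000e-04] rms px 0.45
12 ['scene', 'side'] [0.578  0.0187 0.5912 0.    ] rms px 0.64
12 ['scene', 'side'] [ 0.578   0.0186  0.5912 -0.0006] rms px 0.62
4 ['scene'] [0.5774 0.019  0.582  0.    ] rms px 1.51
4 ['scene'] [ 0.5654  0.0238  0.581  -0.0183] rms px 0.22
4 ['side'] [0.5788 0.0185 0.5913 0.    ] rms px 1.55
4 ['side'] [ 0.5905  0.0036  0.5912 -0.015 ] rms px 0.44
4 ['scene', 'side'] [0.578  0.0188 0.5863 0.    ] rms px 1.56
4 ['scene', 'side'] [ 0.578   0.0187  0.5862 -0.001 ] rms px 1.53
3 ['scene'] [0.5752 0.0198 0.5987 0.    ] rms px 0.69
3 ['scene'] [ 0.5655  0.0239  0.5942 -0.0126] rms px 0.59
3 ['side'] [0.5778 0.0173 0.5896 0.    ] rms px 0.8
3 ['side'] [ 0.6005 -0.0111  0.585  -0.0238] rms px 0.44
3 ['scene', 'side'] [0.5762 0.0191 0.5935 0.    ] rms px 0.91
3 ['scene', 'side'] [0.5763 0.0193 0.5943 0.0014] rms px 0.79
15 ['scene'] [0.5778 0.0188 0.5858 0. 
[... 547 characters left out ...]
 72, 46] [0.5802 0.1052 0.0432] [ 0.29  0.08  0.25 -0.04]
[50, 28, 46] [0.604  0.0687 0.0442] [-0.28 -0.08 -0.26  0.05]
[-50, 28, 46] [0.5212 0.0144 0.047 ] [-0.4  -0.18 -0.35  0.12]
[-50, 22, 46] [0.5245 0.0105 0.0456] [-0.75 -0.33 -0.67  0.23]
[50, 22, 46] [0.6053 0.0649 0.0459] [ 0.24  0.07  0.22 -0.04]
[50, -22, 46] [0.6316 0.0273 0.0448] [ 0.03  0.01  0.03 -0.01]
[-50, -22, 46] [ 0.5492 -0.0267  0.047 ] [-0.19 -0.09 -0.19  0.07]
[-50, -28, 46] [ 0.553  -0.0322  0.0448] [-0.65 -0.3  -0.64  0.24]
[50, -28, 46] [0.6327 0.0234 0.0461] [ 0.3   0.09  0.31 -0.07]
[50, -72, 46] [ 0.6613 -0.0136  0.0464] [ 0.54  0.18  0.62 -0.15]
[-50, -72, 46] [ 0.5769 -0.0687  0.0462] [-0.13 -0.06 -0.14  0.05]
```

```bash
python3 - <<'E'
from fit2 import *
p=[.5777,.0189,.591]
for n,uv in(("side",(585,178)),("side",(680,222)),("side",(790,285)),("scene",(5,310))):
    u=(np.array(uv)+.5)*.64-.5; f=V[n]
    r=least_squares(lambda X:proj(f,[[X[0],X[1],0]])[0]-u,[.5,-.3]); print(n,uv,r.x.round(3))
    if uv[0]==585:
        b=r.x; r=least_squares(lambda h:proj(f,[[b[0],b[1],h[0]]])[0][1]-(70.5*.64-.5),[.1]); print("sign height",r.x)
print(W(p,[[-46,0,56],[-34,0,56],[-4,0,56],[-46,0,110],[47,50,110],[47,50,56],[34,50,56],[4,50,56]]).round(4))
print("dir",np.cos(.591),np.sin(.591))
E
```

```text
side (585, 178) [ 0.62  -0.461]
sign height [0.17583714]
side (680, 222) [ 0.445 -0.423]
side (790, 285) [ 0.272 -0.36 ]
scene (5, 310) [ 0.286 -0.388]
[[ 0.5395 -0.0067  0.056 ]
 [ 0.5495 -0.      0.056 ]
 [ 0.5744  0.0167  0.056 ]
 [ 0.5395 -0.0067  0.11  ]
 [ 0.5889  0.0866  0.11  ]
 [ 0.5889  0.0866  0.056 ]
 [ 0.5781  0.0794  0.056 ]
 [ 0.5532  0.0626  0.056 ]]
dir 0.8303839026996727 0.5571916852729055
```

Emit:
send_rows(motion=[{"dp":[0.026,0.049,0],"rot":[0,0,0.022],"grip":0},{"dp":[0.026,0.049,0],"rot":[0,0,0.022],"grip":0},{"dp":[0.026,0.049,0],"rot":[0,0,0.022],"grip":0},{"dp":[0.026,0.049,0],"rot":[0,0,0.022],"grip":0},{"dp":[0.026,0.049,0],"rot":[0,0,0.022],"grip":0},{"dp":[0.026,0.049,0],"rot":[0,0,0.022],"grip":0},{"dp":[0.026,0.049,0],"rot":[0,0,0.022],"grip":0},{"dp":[0.026,0.049,0],"rot":[0,0,0.022],"grip":0},{"dp":[0.026,0.049,0],"rot":[0,0,0.022],"grip":0},{"dp":[0.026,0.049,0],"rot":[0,0,0.022],"grip":0},{"dp":[0.026,0.049,0],"rot":[0,0,0.022],"grip":0},{"dp":[0.026,0.049,0],"rot":[0,0,0.022],"grip":0},{"dp":[0.024,0.048,0],"rot":[0,0,0.022],"grip":0}])

```text
clock: 1.72
tcp_pos: [0.5407, 0.011, 0.2268]
orientation: [2.77, -1.476, -0.008]
contact_force: [0.1, -0.2, 0.4]
grip_width: -0.0001
```

Emit:
send_rows(motion=[{"dp":[-0.001,-0.009,-0.04],"rot":[0,0,0],"grip":0},{"dp":[0,-0.009,-0.04],"rot":[0,0,0],"grip":0},{"dp":[0,0,-0.03],"rot":[0,0,0],"grip":0},{"dp":[0,0,0],"rot":[0,0,0],"grip":0}])

```text
clock: 2.22
tcp_pos: [0.5409, -0.0005, 0.1138]
orientation: [-2.779, 1.463, 0.009]
contact_force: [-0.8, -0.3, -0.4]
grip_width: 0.0001
```

```bash
cat > look.py <<'E'
import sys,cv2,numpy as np
from bench import get_obs,imaging
k=sys.argv[1]; o=get_obs(); print(o["tcp_pos"].round(4),o["orientation"].round(3),o["contact_force"].round(1),o["clock"])
a=[]
for n in("scene","side"):
    im=imaging.grab_frame(n)["img"][:,:,::-1]
    c=(238,224) if n=="scene" else (265,196)
    a.append(cv2.resize(im[c[1]-95:c[1]+75,c[0]-66:c[0]+67],None,fx=3,fy=3,interpolation=cv2.INTER_CUBIC))
cv2.imwrite(f"pics/{k}.png",np.hstack(a))
E
python3 look.py a1
```

```text
[ 5.409e-01 -5.000e-04  1.138e-01] [-2.779  1.463  0.009] [-0.8 -0.3 -0.4] 2.225
```

View pics/a1.png

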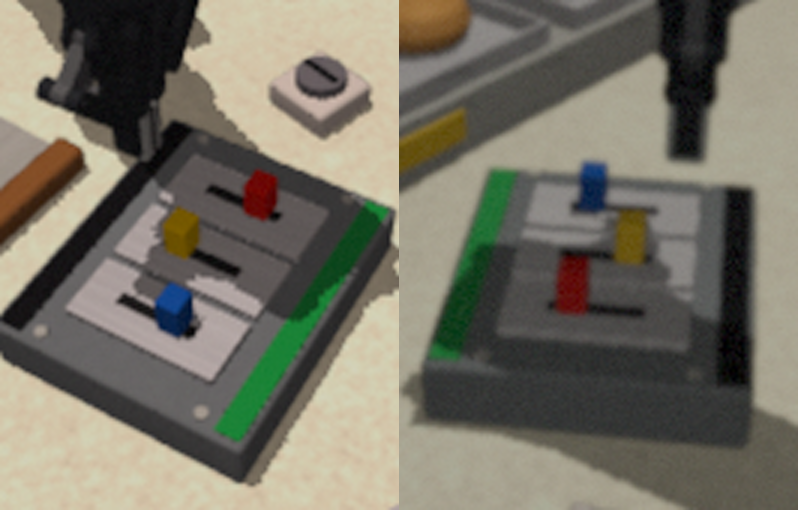

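The closed fingers hang on the robot side of the yellow knob: tip at about (150,155) in the left half and (687,155) in the right half. Nothing has been touched. Descending.

Emit:
send_rows(motion=[{"dp":[-0.002,-0.007,-0.01],"rot":[0,0,0],"grip":0},{"dp":[0,-0.001,-0.02],"rot":[0,0,0],"grip":0},{"dp":[0,0,-0.02],"rot":[0,0,0],"grip":0},{"dp":[0,0,0],"rot":[0,0,0],"grip":0}])

```text
clock: 2.82
tcp_pos: [0.5441, -0.0105, 0.0692]
orientation: [-2.773, 1.463, -0.011]
contact_force: [-0.3, -0.2, -0.5]
grip_width: 0.0
```

Emit:
send_rows(motion=[{"dp":[-0.003,0.005,-0.008],"rot":[0,0,0],"grip":0},{"dp":[0,0,-0.006],"rot":[0,0,0],"grip":0},{"dp":[0,0,0],"rot":[0,0,0],"grip":0}])

```text
clock: 3.2
tcp_pos: [0.5423, -0.0054, 0.0565]
orientation: [-2.771, 1.463, -0.016]
contact_force: [0.8, -0.3, 0.3]
grip_width: 0.0001
```

Emit:
send_rows(motion=[{"dp":[0.0066,0.0045,0],"rot":[0,0,0],"grip":0},{"dp":[0.0066,0.0045,0],"rot":[0,0,0],"grip":0},{"dp":[0.0066,0.0045,0],"rot":[0,0,0],"grip":0},{"dp":[0.0066,0.0045,0],"rot":[0,0,0],"grip":0}])

```text
clock: 3.7
tcp_pos: [0.5697, 0.0126, 0.0568]
orientation: [-2.772, 1.465, -0.015]
contact_force: [-0.8, -1.5, 2.2]
grip_width: -0.0002
```

Emit:
send_rows(motion=[{"dp":[0.0025,0.0017,0],"rot":[0,0,0],"grip":0},{"dp":[0.0025,0.0017,0],"rot":[0,0,0],"grip":0}])

```text
clock: 3.95
tcp_pos: [0.5753, 0.0164, 0.0568]
orientation: [-2.772, 1.465, -0.015]
contact_force: [-5.3, -3.7, 3.9]
grip_width: -0.0001
```

Emit:
send_rows(motion=[{"dp":[0.0025,0.0017,0],"rot":[0,0,0],"grip":0},{"dp":[0.0025,0.0017,0],"rot":[0,0,0],"grip":0}])

```text
clock: 4.2
tcp_pos: [0.5754, 0.0161, 0.056]
orientation: [2.772, -1.469, 0.004]
contact_force: [-8.4, -5.0, 7.1]
grip_width: 0.0001
```

Emit:
send_rows(motion=[{"dp":[0.0042,0.0028,0],"rot":[0,0,0],"grip":0},{"dp":[0.0042,0.0028,0],"rot":[0,0,0],"grip":0}])

```text
clock: 4.45
tcp_pos: [0.5756, 0.0157, 0.0548]
orientation: [2.755, -1.466, -0.013]
contact_force: [-13.1, -7.5, 11.3]
grip_width: 0.0001
```

Emit:
send_rows(motion=[{"dp":[-0.008,-0.0056,0],"rot":[0,0,0],"grip":0},{"dp":[-0.004,-0.003,0.02],"rot":[0,0,0],"grip":0},{"dp":[0,0,0.03],"rot":[0,0,0],"grip":0},{"dp":[0,0,0.03],"rot":[0,0,0],"grip":0},{"dp":[0,0,0],"rot":[0,0,0],"grip":0}])

```text
clock: 5.08
tcp_pos: [0.5656, 0.0087, 0.1419]
orientation: [2.762, -1.468, -0.004]
contact_force: [0.3, 0.4, -0.6]
grip_width: 0.0005
```

Emit:
send_rows(motion=[{"dp":[0.008,0.026,0],"rot":[0,0,0],"grip":0},{"dp":[0.008,0.026,0],"rot":[0,0,0],"grip":0},{"dp":[0.008,0.026,0],"rot":[0,0,0],"grip":0},{"dp":[0,0,0],"rot":[0,0,0],"grip":0},{"dp":[0,0,-0.02],"rot":[0,0,0],"grip":0},{"dp":[0,0,-0.01],"rot":[0,0,0],"grip":0},{"dp":[0,0,0],"rot":[0,0,0],"grip":0}])

```text
clock: 5.95
tcp_pos: [0.591, 0.0869, 0.1139]
orientation: [2.763, -1.472, 0.003]
contact_force: [-0.2, -0.0, 0.2]
grip_width: -0.0002
```

```bash
python3 look.py a2
```

```text
[0.591  0.0869 0.1139] [ 2.763 -1.472  0.003] [-0.2 -0.   0.2] 5.95
```

View pics/a2.png

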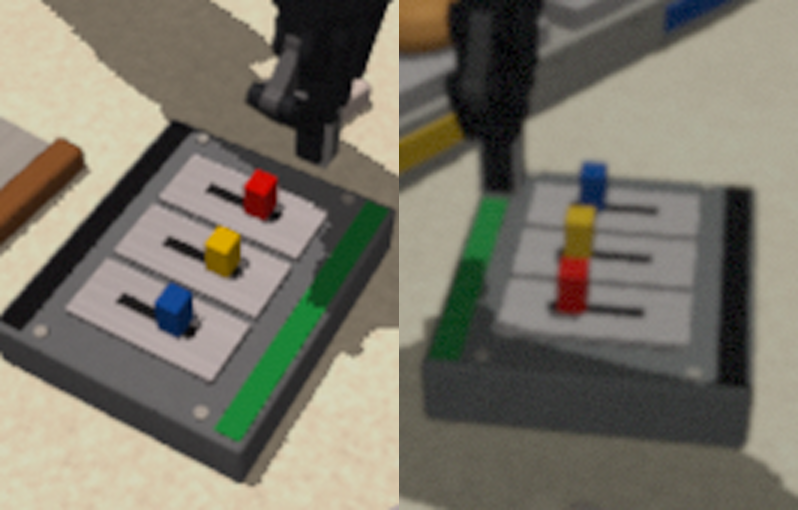

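Yellow is now on at (222,250) left and (580,230) right, in line with red and blue. The fingers are on the green-stripe side of red. Descending.

Emit:
send_rows(motion=[{"dp":[0,0,-0.02],"rot":[0,0,0],"grip":0},{"dp":[0,0,-0.02],"rot":[0,0,0],"grip":0},{"dp":[0,0,-0.012],"rot":[0,0,0],"grip":0},{"dp":[0,0,0],"rot":[0,0,0],"grip":0}])

```text
clock: 6.55
tcp_pos: [0.5918, 0.0866, 0.0601]
orientation: [2.764, -1.474, 0.006]
contact_force: [-0.1, -0.2, 0.5]
grip_width: 0.0001
```

Emit:
send_rows(motion=[{"dp":[-0.0066,-0.004,-0.003],"rot":[0,0,0],"grip":0},{"dp":[-0.0066,-0.0045,0],"rot":[0,0,0],"grip":0},{"dp":[-0.0066,-0.0045,0],"rot":[0,0,0],"grip":0},{"dp":[-0.0066,-0.0045,0],"rot":[0,0,0],"grip":0}])

```text
clock: 7.05
tcp_pos: [0.5656, 0.0691, 0.0583]
orientation: [2.768, -1.475, 0.011]
contact_force: [2.5, 0.8, -1.8]
grip_width: 0.0002
```

Emit:
send_rows(motion=[{"dp":[-0.004,-0.0025,0],"rot":[0,0,0],"grip":0},{"dp":[-0.004,-0.0025,0],"rot":[0,0,0],"grip":0},{"dp":[-0.003,-0.002,0],"rot":[0,0,0],"grip":0},{"dp":[-0.003,-0.002,0],"rot":[0,0,0],"grip":0},{"dp":[-0.003,-0.002,0],"rot":[0,0,0],"grip":0}])

```text
clock: 7.68
tcp_pos: [0.5542, 0.0616, 0.0604]
orientation: [-2.766, 1.471, -0.026]
contact_force: [9.5, 5.5, -6.4]
grip_width: 0.0003
```

Emit:
send_rows(motion=[{"dp":[-0.0042,-0.0028,0],"rot":[0,0,0],"grip":0},{"dp":[-0.0042,-0.0028,0],"rot":[0,0,0],"grip":0}])

```text
clock: 7.92
tcp_pos: [0.5542, 0.0618, 0.0624]
orientation: [-2.753, 1.459, -0.043]
contact_force: [11.4, 6.4, -9.3]
grip_width: -0.0001
```

Emit:
send_rows(motion=[{"dp":[0.008,0.0056,0],"rot":[0,0,0],"grip":0},{"dp":[0.006,0.004,0.02],"rot":[0,0,0],"grip":0},{"dp":[0,0,0.04],"rot":[0,0,0],"grip":0},{"dp":[0,0,0.04],"rot":[0,0,0],"grip":0},{"dp":[-0.02,0.04,0.03],"rot":[0,0,0],"grip":0},{"dp":[-0.02,0.04,0],"rot":[0,0,0],"grip":0},{"dp":[0,0,0],"rot":[0,0,0],"grip":0},{"dp":[0,0,0],"rot":[0,0,0],"grip":0}])

```text
clock: 8.93
tcp_pos: [0.524, 0.1507, 0.1952]
orientation: [-2.76, 1.467, -0.032]
contact_force: [-0.8, -0.0, 0.2]
grip_width: 0.0001
```

```bash
python3 look.py a3
```

```text
[0.524  0.1507 0.1952] [-2.76   1.467 -0.032] [-0.8 -0.   0.2] 8.925
```

View pics/a3.png

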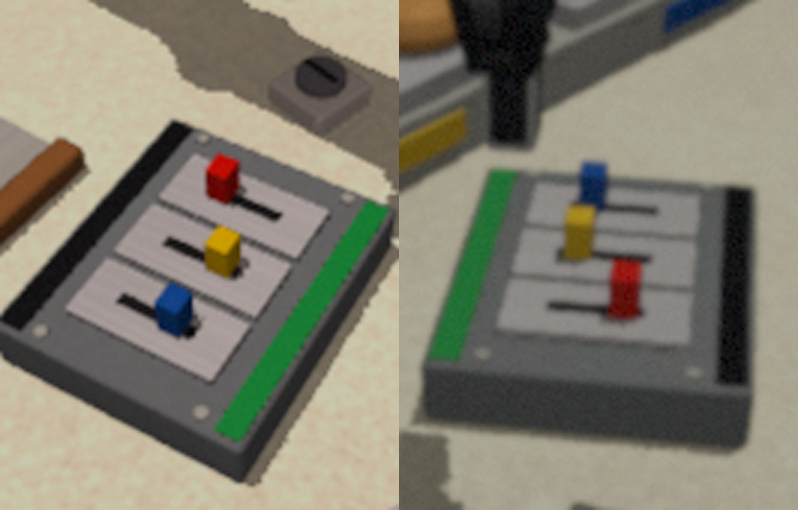

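Red is off at (222,178) left and (625,290) right. Yellow at (222,250) and blue at (174,310) are on, and the arm is clear.

```bash
python3 -c "from bench import hand_in; print(hand_in())"
```

```text
the job is handed in; nothing more can be done
None
```

The switches are set as asked: yellow on, blue on and red off. The job was handed in at about 9 s on the clock, well under the 37 s limit.

- **Moves:** I pushed yellow to on with the closed fingers, then pushed red to off. Blue already stood on and was not touched.
- **End stops:** Both knobs stalled against their stops at about 15–19 N. By my fit of the bank pose, the fingers stopped within about 1 mm of where a knob at its stop would put them.
- **Final pictures:** The last scene and side views show yellow in line with blue on the green side and red at the black end. The arm was clear, with a contact force under 1 N.
- **Disagreement:** The outer corners of the bank fitted poorly in both views, by about 1.5 px rms. I took the bank pose from the switch plates and knobs instead, and the stalls at the stops agreed with it.

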